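Refit the guard frame of the strip cutter on its twin pins

TASK

Take the steel guard frame off the green board by its black handle and hang it on the vegetable cutter: fit both its holes over the two brass pins, feeling for them gently, never pressing hard or letting it drop, until it lies flat on the cutter. Then push the red latch fully home over the frame's edge and leave everything else where it stands.

Things in the scene. Friction and masses are not known exactly. Their poses are not given: they have to be found in the camera images.
- guard_mid (a point): Steel guard frame, flat on the board: plate 110 (x) x 260 (y) x 8 mm with barred windows near the middle; a black upright handle block on its centre, 60 (x) x 20 mm (y), up to 58 mm above the plate's underside. This point: centre line, 29 mm above the underside. Two through holes, 15 mm wide, at y = -95 and +95 mm, x = 0. Z up; either way round fits. 0.45 to 0.8 kg.
- cutter: Grey bench-top vegetable strip cutter, 260 mm (its x) x 330 mm (its y), fixed to the table. Origin at the centre of its underside; its flat top, where the frame lies, is 90 mm higher.
- cutter_top (a point): Centre of the cutter's top, axes as the cutter. Two brass pins, 12 mm wide, 25 mm tall, 1.5 mm tip chamfer, stand on the top at x = 0, 190 mm apart along y, on one bar clamped in slots: the middle between them lies anywhere from y = -17 to +17 mm of this point. That setting is not measured and stays put.
- latch (a joint): Red sliding latch on the cutter's top, on its -x side: 0 open, 0.028 m fully closed (stop). Slides towards the cutter's +x against about 2.5 N of friction and stays where left. Its tongue passes 2.5 mm over the seated frame's edge; if the frame is not flat, it runs into it.
- latch_knob (a point): Middle of the latch's upright black round knob, 18 mm wide, 32 mm tall, top 48 mm above the cutter's top. This point is 32 mm above the cutter's top and moves with the latch; with the latch open it is at x = -100 mm, y = 0 of the cutter.
- board: Green chopping board, 360 x 360 mm, 18 mm thick, fixed to the table; origin at the centre of its underside.
- brush: Bystander, leave alone: dish brush 180 mm long, lying at the far edge of the green board; origin at its base.
- salt: Bystander, leave alone: salt jar, 52 mm wide and 95 mm tall, at the back; origin at its base.
- bowl: Bystander, leave alone: white bowl, 150 mm wide and 60 mm tall, at the back; origin at its base.
- pan: Bystander, leave alone: open steel food pan, 108 x 176 x 100 mm, at the back; origin at its base.
- cleaner: Bystander, leave alone: blue bottle, 66 mm wide and 190 mm tall, at the back left; origin at its base.
- scraper: Bystander, leave alone: spatula lying on the table, left of the cutter; origin at its base.
- cup: Bystander, leave alone: white mug, 80 mm wide and 90 mm tall, on the right; origin at its base.

How it is judged:
By the outcome, as a careful person would: the job done as asked, in the order asked, and still so for the second after the job is handed in, with the robot touching nothing.
It also fails if it takes over 64 s, if anything falls off the work surface, if the arm or the gripper's body presses on something with over 40 N, if the wrist force passes 120 N, or if a joint passes its speed limit or range.

ROBOT

A 6-joint arm with a two-finger parallel gripper is mounted at the origin on the work surface. World frame = base frame: x ahead of the robot, y to its left, z up, the work surface at z = 0. Lengths are in m, angles in rad, forces in N, time in s.
With the tool pointing down it reaches from about 0.35 to 0.775 m from the base axis. Payload 7.3 kg.
Tool frame: the origin (TCP) lies at the very end of the fingers, on their centre line; the grasp point (between the pads) lies 19 mm behind it; z points along the fingers, x is the direction in which the jaws open and shut, and the axes are right-handed (so a half turn about z gives the same grasp; the last joint's range is limited). The gripper opens to 92 mm and grips with 3 to 60 N. Pads are 19 mm wide; open, the fingers measure 130 mm over their backs; the gripper's body (75 mm by 190 mm) begins 47 mm behind the grasp point.
Start: joints at [1.182, 0.342, 1.524, -0, 1.275, -0.146], TCP at [0.126, 0.51, 0.227] pointing down, gripper open.
Joint ranges: [-2.53, 2.53], [-0.77, 2.02], [0.04, 2.7], [-1, 4.14], [0.28, 2.66], [-3.11, 3.11]. Speed limits (rad/s): [2.57, 2.57, 3.14, 3.14, 3.14, 3.14].

INTERFACE

Orientations are given as [roll, pitch, yaw] about the fixed x, y, z axes, in that order (R = Rz(yaw) Ry(pitch) Rx(roll)).
In Python, from cell import robot, read_camera, nets gives the robot as it stands. The module is installed in compiled form; this text tells all that it offers.
- The arm moves only by the tool carry_out, never from a script. Its arguments are lists of equal length, an entry for each row: "translation": the shift along the tool's x, y, z in m, a list of three; "turn": the turn, a rotation vector about the tool's x, y, z in rad, a list of three; "gripper": the gripper's target within -1 to 1 (shut at 1, half-way at 0, fully open at -1). A call has 1 to 10 rows; each row shifts and turns the commanded pose from where the row before left it, along the tool's axes as they then stand; what a row does not reach is not made up. A row lasts 1/10 s, in which the tool goes at most 50 mm and 8.59 degrees, less where a joint would pass 70% of its speed; a pose out of reach is approached as far as the arm can. A call with a gripper value outside its range is refused whole. The fingers move at their own pace and stop on an object; "squeeze" is the grip in N (left out, the last holds). Time passes only in rows, so rows that do not move let the fingers close. It gives the time, the measured TCP pose, the force and the opening at its end, in the units of the state.
- robot.observe(): the state, without advancing time (a new reading comes with each control period).
- read_camera(name): name is "scene" or "top"; returns a dict with "img" (400x640x3 uint8, red, green, blue), "fx", "fy", "cx", "cy" (pixels), "distortion" ([k1, k2, p1, p2, k3] as OpenCV has them; the pictures are not rectified), "world_from_camera" (4x4, takes a point from camera to world coordinates). Camera axes: x right, y down, z forward; pixel columns grow to the right and rows downward; lengths in m; the calibration is good to about 2 mm. A picture is of the moment at which its call begins. There is no depth.
- robot.hand_in(): hands the job in, once; it reports no verdict.
Trained networks look in a picture, given as the dict that the camera call returned (one of the last four; its "shot" number tells which), for a name from the list of things; names that differ only in an ending like _2 or _b are one class to them, and where a whole thing is asked for, a point or a joint stands for the part that bears it (a point fixed in the world has none). Each returns a list of dicts, best first, with "score" (0 to 1); they miss things now and then, are a little off and sometimes report something else, mostly with a low value. They report only what shows in the picture. A call takes as long as a camera call.
- nets.regions_of(picture, name): "region" (400x640 bool, what is visible of it) and "pixel" ([column, row] in pixels, amid what is visible of it).
- nets.tip_of(picture, name): "pixel" ([column, row] in pixels: a listed point, or the origin of a listed thing).
The state is a dict: "time": time; "qpos": joint angles; "qvel": joint speeds; "joint_efforts": joint torques, N m; "tool_pos": TCP position; "tool_rot": TCP orientation; "contact_force": force on the tool from outside, world axes, zero at the start; "torque": the same for the moment, N m; "opening": finger opening in m.
Only numpy, scipy, OpenCV 4.12 (cv2) and the standard library are available. Lean on these libraries where they do the work, as an engineer would, in place of code of your own. Each camera call takes 0.05 s, during which the arm holds its last target. There are 200 camera calls.

## Working session

There is one attempt and no reset: what is moved stays moved. The work goes in short steps, Python scripts to look and compute and a tool call to move; the robot and the scene stay as the last step left them, time stands still between calls to the robot, and variables do not carry over. Pictures are saved under pics/ and viewed, about 8 in all and at most 12, crops included, and the job is handed in when it is done.

Besides the shell and the picture viewer there is one more tool, called after "Call:" as name(argument=value, ...) on one line, values as JSON. carry_out: Moves the arm, as the interface text tells. Its arguments: {"type":"object","properties":{"translation":{"type":"array","items":{"type":"array","items":{"type":"number"}}},"turn":{"type":"array","items":{"type":"array","items":{"type":"number"}}},"gripper":{"type":"array","items":{"type":"number"}},"squeeze":{"type":"number"}},"required":["translation","turn","gripper"]}

```bash
mkdir -p pics
cat > h.py <<'E'
import numpy as np, cv2
from cell import robot, read_camera, nets
def K(p): return np.array([[p['fx'],0,p['cx']],[0,p['fy'],p['cy']],[0,0,1.]])
def px2w(p,px,z):
    u=cv2.undistortPoints(np.array([[px]],float),K(p),np.array(p['distortion'],float))[0,0]
    T=np.array(p['world_from_camera']); d=T[:3,:3]@[u[0],u[1],1]; o=T[:3,3]
    return o+d*(z-o[2])/d[2]
def w2px(p,X):
    T=np.linalg.inv(np.array(p['world_from_camera'])); r,_=cv2.Rodrigues(T[:3,:3])
    return cv2.projectPoints(np.array(X,float).reshape(-1,1,3),r,T[:3,3],K(p),np.array(p['distortion'],float))[0][:,0]
def save(p,n,crop=None,s=1):
    im=p['img'][:,:,::-1]
    if crop: a,b,c,d=crop; im=im[b:d,a:c]
    cv2.imwrite('pics/'+n,cv2.resize(im,None,fx=s,fy=s,interpolation=cv2.INTER_CUBIC))
E
python3 - <<'E'
from h import *
np.set_printoptions(precision=4,suppress=True)
s=robot.observe(); print({k:s[k] for k in('time','tool_pos','tool_rot','contact_force','opening')})
H=dict(guard_mid=.047,cutter_top=.09,latch_knob=.122,cutter=0,board=0,latch=.1)
for c in('scene','top'):
    p=read_camera(c); save(p,c+'0.png'); print(c,p['fx'],np.array(p['world_from_camera'])[:3])
    for n,z in H.items():
        for r in nets.tip_of(p,n)[:2]: print(n,r['pixel'],round(r['score'],2),px2w(p,r['pixel'],z))
    for n in('guard_mid','cutter','board','latch'):
        for r in nets.regions_of(p,n)[:1]:
            ys,xs=np.nonzero(r['region']); print(n,'reg',r['score'],cv2.minAreaRect(np.c_[xs,ys].astype(np.float32)))
E
```

```text
{'time': 0.0, 'tool_pos': array([0.126 , 0.5093, 0.2261]), 'tool_rot': array([-3.1414,  0.0015,  1.328 ]), 'contact_force': array([-0.5017,  0.1887, -0.2234]), 'opening': 0.09174262302062117}
scene 477.6741867041978 [[ 0.5637  0.6531 -0.5057  1.5481]
 [ 0.8259 -0.448   0.3422 -0.6608]
 [-0.003  -0.6106 -0.792   1.5881]]
guard_mid [253.9, 210.4] 0.73 [ 0.4462 -0.2315  0.047 ]
cutter_top [361.4, 167.9] 0.58 [0.538  0.2395 0.09  ]
cutter_top [260.9, 223.3] 0.37 [ 0.5462 -0.2519  0.09  ]
latch_knob [347.9, 149.5] 0.53 [0.444  0.2368 0.122 ]
latch_knob [336.5, 250.0] 0.15 [ 0.8239 -0.0949  0.122 ]
cutter [357.9, 181.6] 0.67 [ 0.5322  0.2324 -0.    ]
board [264.4, 225.8] 0.63 [ 0.5048 -0.2218  0.    ]Traceback (most recent call last):
  File "<stdin>", line 8, in <module>
ValueError: it knows: board, bowl, brush, cleaner, cup, cutter, cutter_top, guard_mid, latch_knob, pan, salt, scraper
```

Run:
```python
from h import *
np.set_printoptions(precision=4,suppress=True)
H=dict(guard_mid=.047,cutter_top=.09,latch_knob=.122,cutter=0,board=0)
for c in('scene','top'):
    p=read_camera(c); save(p,c+'0.png',(120,60,520,360) if c=='scene' else None,2 if c=='scene' else 1.25); print(c,p['fx'],np.array(p['world_from_camera'])[:3,3])
    if c=='top':
      for n,z in H.items():
        for r in nets.tip_of(p,n)[:2]: print(n,r['pixel'],round(r['score'],2),px2w(p,r['pixel'],z))
    for n,z in dict(guard_mid=.026,cutter=.09,board=.018).items():
        for r in nets.regions_of(p,n)[:1]:
            ys,xs=np.nonzero(r['region']); b=cv2.boxPoints(cv2.minAreaRect(np.c_[xs,ys].astype(np.float32)))
            print(n,'reg',r['score']); print(np.array([px2w(p,q,z)[:2] for q in b]).tolist() if c=='top' else b.tolist())
```

```text
scene 477.6741867041978 [ 1.5481 -0.6608  1.5881]
guard_mid reg 0.9
[[220.85057067871094, 231.28492736816406], [271.7449035644531, 190.9935760498047], [287.58160400390625, 210.9978485107422], [236.68728637695312, 251.28919982910156]]
cutter reg 0.7
[[305.0959167480469, 167.34567260742188], [380.1337585449219, 124.82422637939453], [412.0176696777344, 181.08999633789062], [336.9798278808594, 223.6114501953125]]
board reg 0.87
[[202.19049072265625, 215.41575622558594], [282.01611328125, 164.7946319580078], [324.61773681640625, 231.97410583496094], [244.7921142578125, 282.59521484375]]
top 404.1186734856648 [ 0.2917 -0.0166  1.4114]
guard_mid [387.3, 245.4] 0.81 [ 0.4721 -0.2396  0.047 ]
cutter_top [249.1, 220.8] 0.92 [0.5343 0.2255 0.09  ]
latch_knob [243.1, 244.8] 0.62 [0.4501 0.2332 0.122 ]
cutter [250.8, 227.0] 0.94 [0.5288 0.2344 0.    ]
board [381.3, 240.0] 0.78 [ 0.4966 -0.2264  0.    ]
guard_mid reg 0.78
[[0.5099995761079676, -0.10419405059975655], [0.5638265807335814, -0.36997504881135446], [0.44669371059618534, -0.3859324825802689], [0.39471873004183755, -0.12533225864223407]]
cutter reg 0.81
[[0.40983699524850775, 0.400225989053873], [0.6809333675456939, 0.3979301719046386], [0.6509946277928866, 0.05038103228243611], [0.3826797296140082, 0.068825584153298]]
board reg 0.61
[[0.6676474668202874, -0.034645226977836785], [0.6793660832645976, -0.4194857093684034], [0.32434296646830296, -0.4060173232595845], [0.3129041343603112, -0.04375350120752196]]
```

View pics/scene0.png

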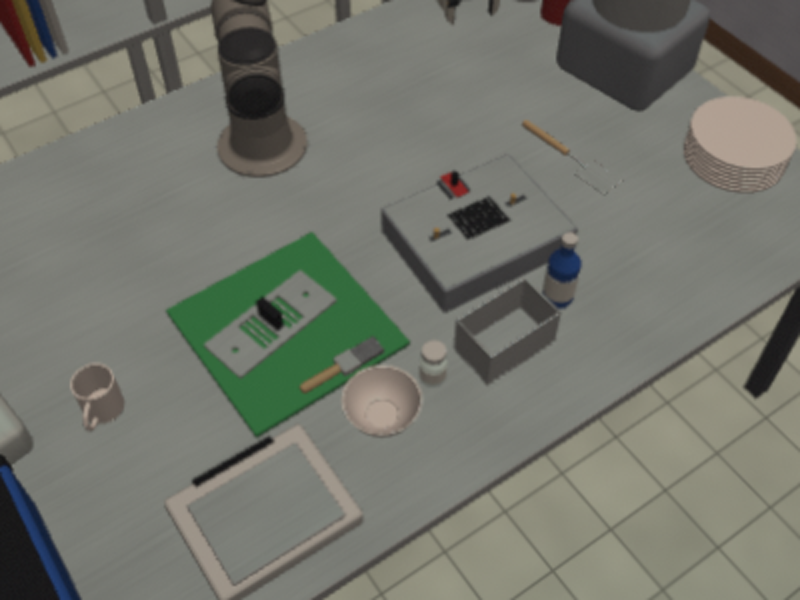

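View pics/top0.png

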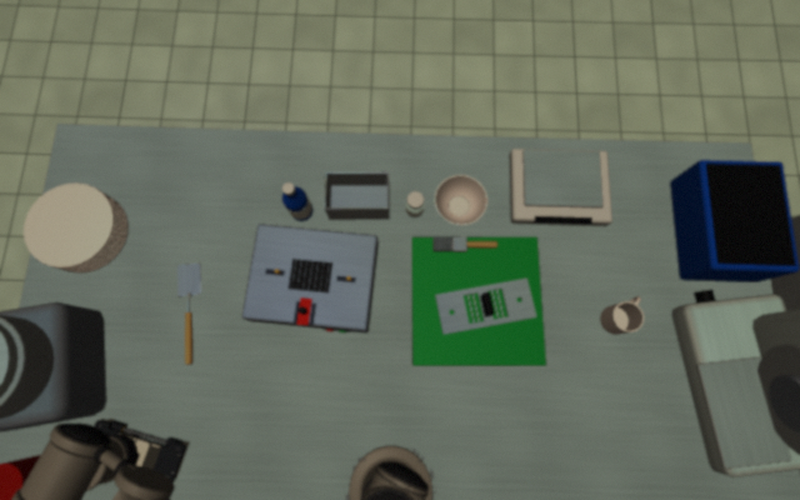

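Run:
```python
from h import *
p=read_camera('top'); 
a=p['img'][170:280,185:315]; b=p['img'][185:295,325:455]
im=cv2.resize(np.hstack([a,b]),None,fx=3.05,fy=3.05,interpolation=cv2.INTER_CUBIC)
im=cv2.resize(np.vstack([cv2.resize(a,None,fx=5,fy=5,interpolation=cv2.INTER_CUBIC)]),None,fx=1,fy=1)
cv2.imwrite('pics/c1.png',im[:,:,::-1])
cv2.imwrite('pics/c2.png',cv2.resize(b,None,fx=5,fy=5,interpolation=cv2.INTER_CUBIC)[:,:,::-1])
```

```text
(no output)
```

View pics/c1.png

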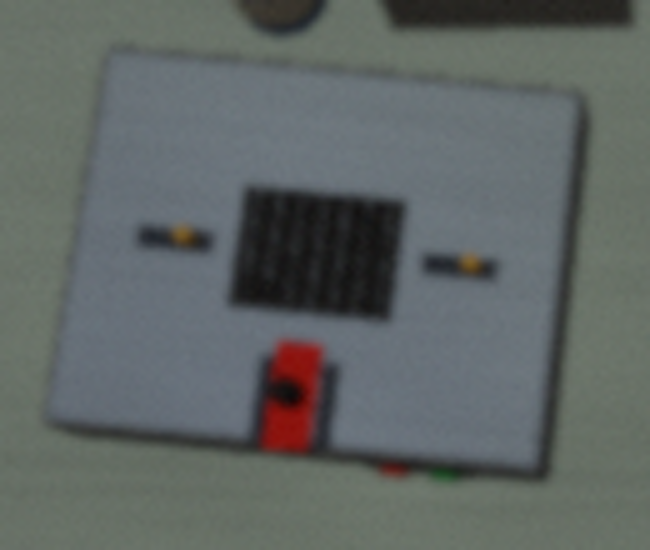

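View pics/c2.png

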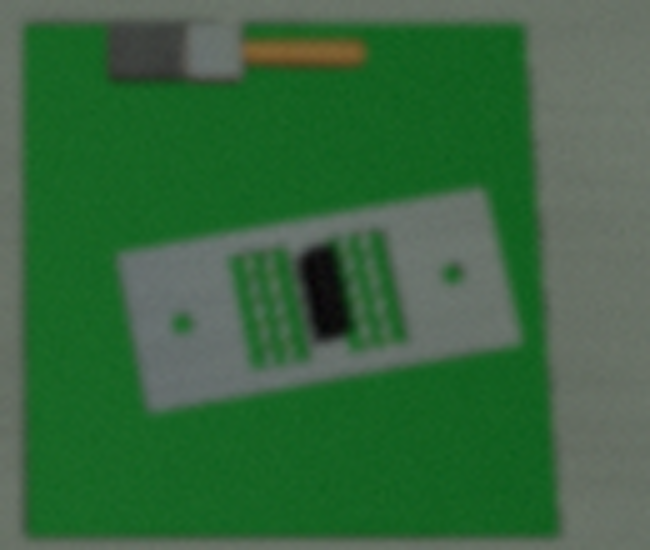

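```bash
cat >> h.py <<'E'
def cen(p,w,box):
    x0,y0,x1,y1=box; W=np.clip(w[y0:y1,x0:x1],0,None); ys,xs=np.mgrid[y0:y1,x0:x1]
    return np.array([(W*xs).sum(),(W*ys).sum()])/W.sum()
def pinsholes(n=4):
    out=[]
    for _ in range(n):
        p=read_camera('top'); I=p['img'].astype(float); R,G,B=I[...,0],I[...,1],I[...,2]
        br=R-B-25; gr=G-(R+B)/2-25
        q=[cen(p,br,(213,210,230,224)),cen(p,br,(270,215,288,230)),cen(p,gr,(356,244,367,255)),cen(p,gr,(410,234,421,245))]
        out.append(q)
    q=np.mean(out,0); return p,q
E
python3 - <<'E'
from h import *
np.set_printoptions(precision=4,suppress=True)
p,q=pinsholes(); print(q)
P=[px2w(p,q[0],.11),px2w(p,q[1],.11)]; H=[px2w(p,q[2],.022),px2w(p,q[3],.022)]
for a,b in(P,H): 
    d=a-b; print(a,b,'mid',(a+b)/2,'len',np.linalg.norm(d),'yaw',np.degrees(np.arctan2(-d[0],d[1])),np.arctan2(-d[0],d[1]))
# cutter outline, top face z=.09
I=p['img'].astype(int)
c5=lambda u,v,ox,oy:((u+.5)/5-.5+ox,(v+.5)/5-.5+oy)
for u,v in((110,47),(582,94),(545,470),(50,418)): print('cutter corner',px2w(p,c5(u,v,185,170),.09))
for u,v in((118,252),(484,187),(522,343),(150,412)): print('guard corner',px2w(p,c5(u,v,325,185),.026))
print('knob',px2w(p,c5(285,393,185,170),.138)); print('handle',px2w(p,c5(318,293,325,185),.076))
dark=(I.sum(2)<110).astype(float)
h=cen(p,dark,(383,230,398,256)); print(h,px2w(p,h,.07))
E
```

```text
[[221.1174 216.6793]
 [278.5903 222.3125]
 [360.9083 249.3382]
 [414.87   239.5122]]
[0.5416 0.3144 0.11  ] [0.5285 0.1252 0.11  ] mid [0.5351 0.2198 0.11  ] len 0.18963591813540734 yaw -3.9423984712457285 -0.06880783374882896
[ 0.459 -0.153  0.022] [ 0.4988 -0.3389  0.022 ] mid [ 0.4789 -0.246   0.022 ] len 0.19013274977636055 yaw 12.05605999437856 0.2104179417198749
cutter corner [0.6743 0.3802 0.09  ]
cutter corner [0.651  0.0579 0.09  ]
cutter corner [0.398  0.0713 0.09  ]
cutter corner [0.422  0.3948 0.09  ]
guard corner [ 0.5067 -0.1084  0.026 ]
guard corner [ 0.5602 -0.3622  0.026 ]
guard corner [ 0.4526 -0.385   0.026 ]
guard corner [ 0.3981 -0.1316  0.026 ]
knob [0.4373 0.234  0.138 ]
handle [ 0.4757 -0.2379  0.076 ]
[389.816 243.128] [ 0.4769 -0.2443  0.07  ]
```

Call:
carry_out(translation=[[0,0,0],[0,0,0],[0,0,0],[-0.0375,0.032,0],[-0.0375,0.032,0],[-0.0375,0.032,0],[-0.0375,0.032,0],[-0.0375,0.032,0],[-0.0375,0.032,0],[-0.0375,0.032,0]], turn=[[0,0,-0.149],[0,0,-0.149],[0,0,-0.149],[0,0,0],[0,0,0],[0,0,0],[0,0,0],[0,0,0],[0,0,0],[0,0,0]], gripper=[-1,-1,-1,-1,-1,-1,-1,-1,-1,-1], squeeze=40)

```text
time: 2.2
tool_pos: [0.4002, 0.2965, 0.227]
tool_rot: [3.141, -0.0, 1.775]
contact_force: [0.9, -0.3, 0.7]
opening: 0.092
```

```bash
cat >> h.py <<'E'
from scipy.spatial.transform import Rotation as Ro
np.set_printoptions(precision=4,suppress=True)
def to(x,y,z,yaw):
    s=robot.observe(); R=Ro.from_euler('xyz',s['tool_rot']); t=Ro.from_euler('xyz',[np.pi,0,yaw])
    print('t',s['time'],'pos',s['tool_pos'],'rpy',s['tool_rot'],'F',s['contact_force'],'T',s['torque'],'op',s['opening'])
    print('tool delta now',R.inv().apply(np.array([x,y,z])-s['tool_pos']),'turn',(R.inv()*t).as_rotvec(),'delta if turned first',t.inv().apply(np.array([x,y,z])-s['tool_pos']))
E
python3 -c "
from h import *
to(.479,-.246,.15,1.781)"
```

```text
t 2.2 pos [0.4002 0.2965 0.227 ] rpy [ 3.141  -0.0004  1.7749] F [ 0.9477 -0.2974  0.6906] T [ 0.0565 -0.0202  0.0139] op 0.09195461001924408
tool delta now [-0.5473 -0.0328  0.0768] turn [ 0.0006 -0.0004 -0.0061] delta if turned first [-0.547  -0.0361  0.077 ]
```

Call:
carry_out(translation=[[-0.045,-0.003,0],[-0.045,-0.003,0],[-0.045,-0.003,0],[-0.045,-0.003,0],[-0.045,-0.003,0],[-0.045,-0.003,0],[-0.045,-0.003,0],[-0.045,-0.003,0],[-0.045,-0.003,0],[-0.045,-0.003,0]], turn=[[0,0,-0.006],[0,0,0],[0,0,0],[0,0,0],[0,0,0],[0,0,0],[0,0,0],[0,0,0],[0,0,0],[0,0,0]], gripper=[-1,-1,-1,-1,-1,-1,-1,-1,-1,-1])

```text
time: 3.2
tool_pos: [0.463, -0.1503, 0.2269]
tool_rot: [3.141, 0.0, 1.781]
contact_force: [1.2, 0.9, 0.2]
opening: 0.0915
```

Call:
carry_out(translation=[[-0.04,-0.003,0.02],[-0.035,-0.002,0.03],[-0.022,-0.001,0.03],[0,0,0]], turn=[[0,0,0],[0,0,0],[0,0,0],[0,0,0]], gripper=[-1,-1,-1,-1])

```text
time: 3.6
tool_pos: [0.4756, -0.2459, 0.1426]
tool_rot: [-3.137, -0.005, 1.778]
contact_force: [-0.0, 1.3, -0.0]
opening: 0.0918
```

```bash
python3 -c "
from h import *
to(.478,-.245,.035,1.781)
p=read_camera('scene'); save(p,'s2.png',(180,130,340,250),5)"
```

```text
t 3.6 pos [ 0.4756 -0.2459  0.1426] rpy [-3.1367 -0.0049  1.7779] F [-0.0021  1.2609 -0.0182] T [ 0.0665 -0.0245 -0.041 ] op 0.09180643907761288
tool delta now [-0.0002  0.0031  0.1076] turn [-0.0049 -0.0049 -0.0031] delta if turned first [0.0003 0.0026 0.1076]
```

View pics/s2.png

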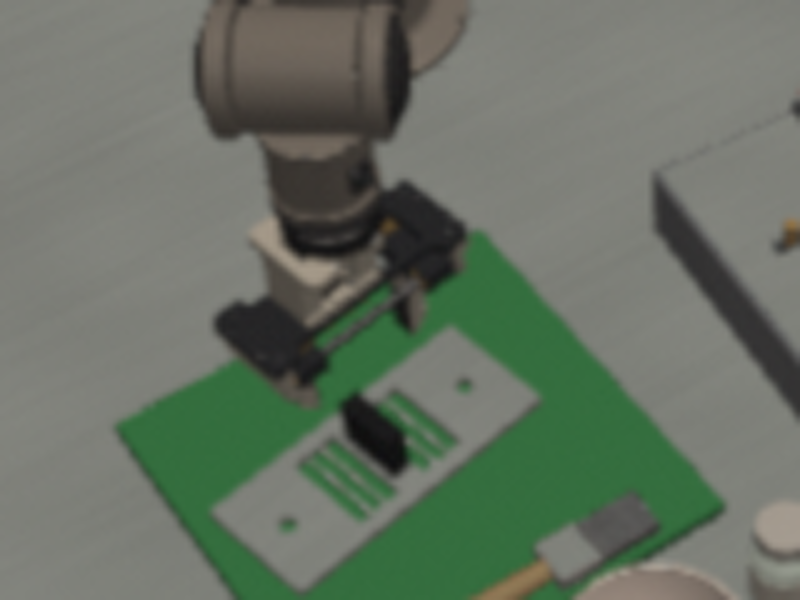

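The gripper hangs over the frame; the fingers (about (305,395) and (410,320)) straddle the handle (375,435) along the frame's length. Descending.

Call:
carry_out(translation=[[0,0.002,0.03],[0,0,0.03],[0,0,0.025],[0,0,0.015],[0,0,0.007],[0,0,0],[0,0,0]], turn=[[0,0,0],[0,0,0],[0,0,0],[0,0,0],[0,0,0],[0,0,0],[0,0,0]], gripper=[-1,-1,-1,-1,-1,-1,-1])

```text
time: 4.35
tool_pos: [0.4803, -0.2441, 0.0411]
tool_rot: [3.14, 0.002, 1.782]
contact_force: [0.2, -0.1, 0.1]
opening: 0.0916
```

```bash
python3 -c "
from h import *
to(.478,-.245,.035,1.781)"
```

```text
t 4.35 pos [ 0.4803 -0.2441  0.0411] rpy [3.14   0.0015 1.7816] F [ 0.1554 -0.1189  0.109 ] T [ 0.018   0.0395 -0.0142] op 0.09157184023393143
tool delta now [-0.0004 -0.0024  0.0061] turn [0.0016 0.0015 0.0006] delta if turned first [-0.0004 -0.0024  0.0061]
```

Call:
carry_out(translation=[[0,-0.002,0.005],[0,0,0],[0,0,0],[0,0,0],[0,0,0],[0,0,0],[0,0,0],[0,0,0],[0,0,0],[0,0,0]], turn=[[0,0,0],[0,0,0],[0,0,0],[0,0,0],[0,0,0],[0,0,0],[0,0,0],[0,0,0],[0,0,0],[0,0,0]], gripper=[-1,0.5,0.6,1,1,1,1,1,1,1], squeeze=40)

```text
time: 5.35
tool_pos: [0.4774, -0.2445, 0.0347]
tool_rot: [3.142, -0.0, 1.781]
contact_force: [-0.1, 0.4, -0.7]
opening: 0.0248
```

```bash
python3 -c "
from h import *
to(.478,-.245,.035,1.781)"
```

```text
t 5.35 pos [ 0.4774 -0.2445  0.0347] rpy [ 3.1416 -0.0001  1.781 ] F [-0.1125  0.4489 -0.6949] T [ 0.073  -0.0358 -0.0075] op 0.02476871521581689
tool delta now [-0.0006  0.0004 -0.0003] turn [ 0.     -0.0001  0.    ] delta if turned first [-0.0006  0.0004 -0.0003]
```

Nearly closed; wait a little, then lift.

Call:
carry_out(translation=[[0,0,0],[0,0,0],[0,0,0],[0,0,0],[0,0,-0.003],[0,0,-0.005],[0,0,-0.008],[0,0,-0.01],[0,0,0],[0,0,0]], turn=[[0,0,0],[0,0,0],[0,0,0],[0,0,0],[0,0,0],[0,0,0],[0,0,0],[0,0,0],[0,0,0],[0,0,0]], gripper=[1,1,1,1,1,1,1,1,1,1])

```text
time: 6.35
tool_pos: [0.4776, -0.2446, 0.0612]
tool_rot: [3.141, 0.001, 1.781]
contact_force: [0.4, 0.3, -5.9]
opening: 0.0197
```

```bash
python3 -c "
from h import *
to(.5351,.2198,.21,1.502)"
```

```text
t 6.35 pos [ 0.4776 -0.2446  0.0612] rpy [3.1409 0.0006 1.781 ] F [ 0.4009  0.3113 -5.8868] T [0.0387 0.0205 0.0356] op 0.019658661429779685
tool delta now [ 0.4421  0.1532 -0.149 ] turn [0.0008 0.0005 0.279 ] delta if turned first [ 0.4673  0.0254 -0.1488]
```

Call:
carry_out(translation=[[0,0,-0.015],[0,0,-0.025],[0,0,-0.03],[0,0,-0.025],[0,0,-0.015],[0.008,0,-0.005],[0.02,0.001,-0.005],[0.03,0.002,0],[0.035,0.002,0],[0.035,0.002,0]], turn=[[0,0,0.02],[0,0,0.06],[0,0,0.08],[0,0,0.08],[0,0,0.039],[0,0,0],[0,0,0],[0,0,0],[0,0,0],[0,0,0]], gripper=[1,1,1,1,1,1,1,1,1,1])

```text
time: 7.35
tool_pos: [0.4924, -0.1154, 0.1795]
tool_rot: [-3.139, -0.001, 1.503]
contact_force: [0.4, 0.5, -6.1]
opening: 0.0201
```

Call:
carry_out(translation=[[0.035,0.002,0],[0.035,0.002,0],[0.035,0.002,0],[0.035,0.002,0],[0.035,0.002,0],[0.035,0.002,0],[0.035,0.002,0],[0.03,0.002,0],[0.02,0.001,0],[0.01,0,0]], turn=[[0,0,0],[0,0,0],[0,0,0],[0,0,0],[0,0,0],[0,0,0],[0,0,0],[0,0,0],[0,0,0],[0,0,0]], gripper=[1,1,1,1,1,1,1,1,1,1])

```text
time: 8.35
tool_pos: [0.53, 0.1879, 0.1793]
tool_rot: [-3.139, 0.0, 1.505]
contact_force: [0.8, -0.1, -5.1]
opening: 0.0203
```

```bash
python3 -c "
from h import *
to(.5351,.2198,.16,1.502)"
```

```text
t 8.35 pos [0.53   0.1879 0.1793] rpy [-3.1392  0.0001  1.5052] F [ 0.8096 -0.1449 -5.1053] T [-0.0227 -0.0295 -0.0017] op 0.020276577320347138
tool delta now [0.0321 0.003  0.0193] turn [-0.0024  0.0001  0.0032] delta if turned first [0.0321 0.0028 0.0193]
```

Call:
carry_out(translation=[[0.012,0.001,0.005],[0.012,0.0005,0.008],[0.008,0,0.006],[0,0,0],[0,0,0],[0,0,0]], turn=[[0,0,0],[0,0,0],[0,0,0],[0,0,0],[0,0,0],[0,0,0]], gripper=[1,1,1,1,1,1])

```text
time: 8.95
tool_pos: [0.5351, 0.2171, 0.1619]
tool_rot: [3.141, 0.0, 1.501]
contact_force: [0.3, -0.1, -5.6]
opening: 0.0196
```

```bash
python3 -c "
from h import *
to(.5351,.2198,.16,1.502)
p=read_camera('top'); save(p,'t3.png',(185,160,315,280),5)"
```

```text
t 8.95 pos [0.5351 0.2171 0.1619] rpy [3.1412 0.0001 1.5014] F [ 0.3068 -0.0748 -5.5958] T [ 0.0341  0.0219 -0.0177] op 0.01964288635144023
tool delta now [ 0.0027 -0.0001  0.0019] turn [ 0.0004  0.0001 -0.0006] delta if turned first [ 0.0027 -0.0001  0.0019]
```

View pics/t3.png

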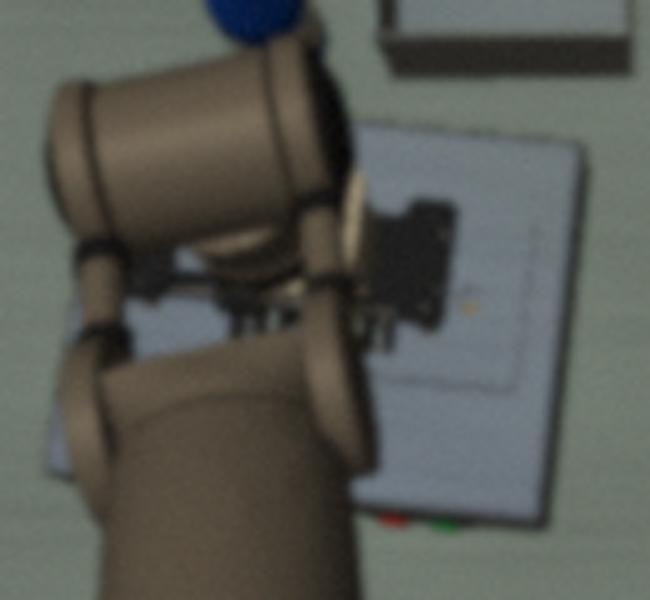

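The right-hand pin is visible as an orange dot at (470,305) through the frame's hole, so alignment is already near. The left one is hidden by the arm. Descend gently.

Call:
carry_out(translation=[[0.002,0,0.008],[0.001,0,0.008],[0,0,0.006],[0,0,0.003],[0,0,0],[0,0,0]], turn=[[0,0,0],[0,0,0],[0,0,0],[0,0,0],[0,0,0],[0,0,0]], gripper=[1,1,1,1,1,1])

```text
time: 9.6
tool_pos: [0.5352, 0.2207, 0.1368]
tool_rot: [3.141, -0.0, 1.502]
contact_force: [0.7, 0.5, -5.0]
opening: 0.0198
```

Call:
carry_out(translation=[[0,0,0.001],[0,0,0.001],[0,0,0.001],[0,0,0],[0,0,0]], turn=[[0,0,0],[0,0,0],[0,0,0],[0,0,0],[0,0,0]], gripper=[1,1,1,1,1])

```text
time: 10.1
tool_pos: [0.5351, 0.2206, 0.1337]
tool_rot: [3.142, -0.0, 1.502]
contact_force: [0.2, -0.1, -5.3]
opening: 0.0198
```

```bash
python3 -c "
from h import *
to(.5351,.2198,.132,1.502)"
```

```text
t 10.1 pos [0.5351 0.2206 0.1337] rpy [ 3.1415 -0.0001  1.502 ] F [ 0.1881 -0.0671 -5.3176] T [-0.0103  0.0566  0.0095] op 0.019807437977564048
tool delta now [-0.0008  0.0001  0.0017] turn [ 0.0001 -0.0001 -0.    ] delta if turned first [-0.0008  0.0001  0.0017]
```

Call:
carry_out(translation=[[-0.0008,0,0.001],[0,0,0.001],[0,0,0.0005],[0,0,0]], turn=[[0,0,0],[0,0,0],[0,0,0],[0,0,0]], gripper=[1,1,1,1])

```text
time: 10.5
tool_pos: [0.5349, 0.2198, 0.1311]
tool_rot: [-3.141, -0.0, 1.502]
contact_force: [0.1, 0.5, -5.9]
opening: 0.0201
```

Call:
carry_out(translation=[[0,0,0.0005],[0,0,0.0005],[0,0,0]], turn=[[0,0,0],[0,0,0],[0,0,0]], gripper=[1,1,1])

```text
time: 10.8
tool_pos: [0.5349, 0.2198, 0.1302]
tool_rot: [-3.141, -0.0, 1.502]
contact_force: [-0.7, -0.3, -5.1]
opening: 0.0199
```

```bash
python3 -c "
from h import *
to(.5351,.2198,.13,1.502)"
```

```text
t 10.8 pos [0.5349 0.2198 0.1302] rpy [-3.1415 -0.0001  1.502 ] F [-0.7392 -0.3305 -5.0672] T [-0.0226 -0.0059  0.0001] op 0.019917939366128193
tool delta now [-0.      0.0002  0.0002] turn [-0.0001 -0.0001  0.    ] delta if turned first [-0.      0.0002  0.0002]
```

Call:
carry_out(translation=[[0,0,0.0007],[0,0,0.0007],[0,0,0]], turn=[[0,0,0],[0,0,0],[0,0,0]], gripper=[1,1,1])

```text
time: 11.1
tool_pos: [0.5349, 0.2198, 0.1287]
tool_rot: [-3.141, -0.0, 1.502]
contact_force: [-0.2, -0.1, -4.2]
opening: 0.0197
```

Call:
carry_out(translation=[[0,0,0.0007],[0,0,0.0007],[0,0,0]], turn=[[0,0,0],[0,0,0],[0,0,0]], gripper=[1,1,1])

```text
time: 11.4
tool_pos: [0.5349, 0.2198, 0.1273]
tool_rot: [-3.141, -0.0, 1.502]
contact_force: [-0.3, 0.4, -5.7]
opening: 0.0196
```

```bash
python3 -c "
from h import *
to(.5351,.2198,.13,1.502)"
```

```text
t 11.4 pos [0.5349 0.2198 0.1273] rpy [-3.1414 -0.      1.502 ] F [-0.2921  0.3966 -5.6543] T [ 0.0322 -0.0313 -0.0129] op 0.019639819094749888
tool delta now [-0.      0.0002 -0.0027] turn [-0.0002 -0.     -0.    ] delta if turned first [-0.      0.0002 -0.0027]
```

Past the pin-tip height with no contact: both holes seem entered. Continue gently.

Call:
carry_out(translation=[[0,0,0.001],[0,0,0.001],[0,0,0.001],[0,0,0]], turn=[[0,0,0],[0,0,0],[0,0,0],[0,0,0]], gripper=[1,1,1,1])

```text
time: 11.8
tool_pos: [0.5349, 0.2198, 0.1242]
tool_rot: [-3.141, -0.0, 1.502]
contact_force: [-0.3, -0.1, -5.4]
opening: 0.0195
```

Call:
carry_out(translation=[[0,0,0.001],[0,0,0.001],[0,0,0.001],[0,0,0]], turn=[[0,0,0],[0,0,0],[0,0,0],[0,0,0]], gripper=[1,1,1,1])

```text
time: 12.2
tool_pos: [0.5349, 0.2198, 0.1212]
tool_rot: [-3.141, 0.0, 1.502]
contact_force: [0.1, -0.2, -6.5]
opening: 0.02
```

```bash
python3 -c "
from h import *
to(.5351,.2198,.107,1.502)
p=read_camera('scene'); save(p,'s4.png',(280,100,430,220),5)"
```

```text
t 12.2 pos [0.5349 0.2198 0.1212] rpy [-3.1413  0.      1.502 ] F [ 0.0898 -0.2055 -6.5058] T [0.0008 0.0061 0.0081] op 0.020039367906376476
tool delta now [0.     0.0002 0.0142] turn [-0.0003  0.     -0.    ] delta if turned first [0.     0.0002 0.0142]
```

View pics/s4.png

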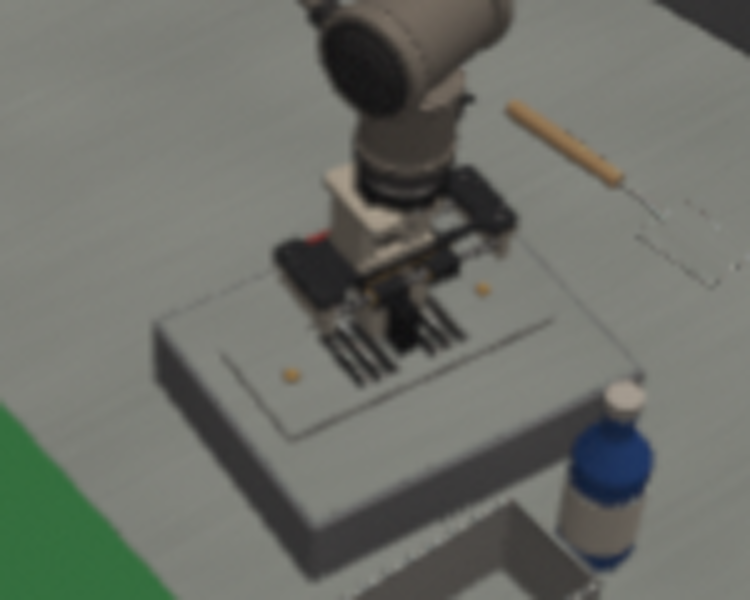

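Both brass pins, at (291,376) and (482,289), stand up through the frame's holes. Lower the remaining ~14 mm.

Call:
carry_out(translation=[[0,0,0.0015],[0,0,0.0015],[0,0,0.0015],[0,0,0.0015],[0,0,0.0015],[0,0,0]], turn=[[0,0,0],[0,0,0],[0,0,0],[0,0,0],[0,0,0],[0,0,0]], gripper=[1,1,1,1,1,1])

```text
time: 12.85
tool_pos: [0.5348, 0.2198, 0.1137]
tool_rot: [-3.141, 0.0, 1.502]
contact_force: [-0.1, 0.3, -5.1]
opening: 0.0198
```

Call:
carry_out(translation=[[0,0,0.001],[0,0,0.001],[0,0,0.001],[0,0,0.001],[0,0,0.0005],[0,0,0]], turn=[[0,0,0],[0,0,0],[0,0,0],[0,0,0],[0,0,0],[0,0,0]], gripper=[1,1,1,1,1,1])

```text
time: 13.45
tool_pos: [0.5349, 0.2198, 0.1093]
tool_rot: [-3.141, -0.0, 1.502]
contact_force: [0.1, 0.6, -5.3]
opening: 0.0199
```

Call:
carry_out(translation=[[0,0,0.0005],[0,0,0.0005],[0,0,0]], turn=[[0,0,0],[0,0,0],[0,0,0]], gripper=[1,1,1])

```text
time: 13.75
tool_pos: [0.535, 0.2198, 0.1084]
tool_rot: [-3.142, -0.0, 1.502]
contact_force: [-0.3, -0.4, -5.5]
opening: 0.0198
```

Call:
carry_out(translation=[[0,0,0.0005],[0,0,0.0004],[0,0,0]], turn=[[0,0,0],[0,0,0],[0,0,0]], gripper=[1,1,1])

```text
time: 14.05
tool_pos: [0.5349, 0.2198, 0.1075]
tool_rot: [-3.141, -0.0, 1.502]
contact_force: [-0.6, 0.3, -5.7]
opening: 0.0193
```

Call:
carry_out(translation=[[0,0,0.0004],[0,0,0.0002],[0,0,0]], turn=[[0,0,0],[0,0,0],[0,0,0]], gripper=[1,1,1])

```text
time: 14.35
tool_pos: [0.535, 0.2198, 0.1069]
tool_rot: [-3.142, -0.0, 1.502]
contact_force: [0.5, -0.5, -4.9]
opening: 0.0198
```

Call:
carry_out(translation=[[0,0,0.0003],[0,0,0]], turn=[[0,0,0],[0,0,0]], gripper=[1,1])

```text
time: 14.55
tool_pos: [0.5351, 0.2199, 0.1067]
tool_rot: [3.141, -0.0, 1.502]
contact_force: [-0.2, 0.3, -4.3]
opening: 0.0198
```

Call:
carry_out(translation=[[0,0,0.0003],[0,0,0]], turn=[[0,0,0],[0,0,0]], gripper=[1,1])

```text
time: 14.75
tool_pos: [0.5351, 0.2199, 0.1067]
tool_rot: [3.141, -0.0, 1.502]
contact_force: [-1.1, -0.9, -1.0]
opening: 0.0195
```

Call:
carry_out(translation=[[0,0,0.0003],[0,0,0]], turn=[[0,0,0],[0,0,0]], gripper=[1,1])

```text
time: 14.95
tool_pos: [0.5351, 0.2199, 0.1067]
tool_rot: [3.141, -0.0, 1.502]
contact_force: [-2.5, -0.9, 3.8]
opening: 0.0197
```

Seated: z stopped at 0.1067 (exactly grasp offset + 90 mm) while force rose. Unload, release, rise.

Call:
carry_out(translation=[[0,0,-0.0004],[0,0,0],[0,0,0],[0,0,0],[0,0,0],[0,0,0],[0,0,0],[0,0,0]], turn=[[0,0,0],[0,0,0],[0,0,0],[0,0,0],[0,0,0],[0,0,0],[0,0,0],[0,0,0]], gripper=[1,0.45,0.3,0.2,0.1,0,0,0])

```text
time: 15.75
tool_pos: [0.535, 0.2199, 0.1064]
tool_rot: [3.142, -0.0, 1.502]
contact_force: [0.1, -0.4, 0.1]
opening: 0.0459
```

Call:
carry_out(translation=[[0,0,-0.005],[0,0,-0.015],[0,0,-0.025],[0,0,-0.025],[0,0,-0.02],[0,-0.02,-0.005],[0,-0.04,0],[0,-0.04,0],[0,-0.025,0],[0,-0.01,0]], turn=[[0,0,0],[0,0,0],[0,0,0],[0,0,0],[0,0,0],[0,0,0],[0,0,0],[0,0,0],[0,0,0],[0,0,0]], gripper=[0,0,0,0,0,1,1,1,1,1])

```text
time: 16.75
tool_pos: [0.3983, 0.2292, 0.202]
tool_rot: [3.142, -0.0, 1.503]
contact_force: [0.2, 0.2, 0.1]
opening: 0.0106
```

```bash
python3 -c "
from h import *
c=np.array([.5363,.2261]);a=-.0688; ex=np.array([np.cos(a),np.sin(a)])
to(*(c-.134*ex),.118,1.502)
p=read_camera('scene'); save(p,'s5.png',(280,100,430,220),5)
for r in nets.tip_of(p,'latch_knob')[:1]: print(r,px2w(p,r['pixel'],.122), c-.1*ex)"
```

```text
t 16.75 pos [0.3983 0.2292 0.202 ] rpy [ 3.1416 -0.0002  1.5031] F [0.21   0.2052 0.0972] T [ 0.0415 -0.0587  0.0196] op 0.01056394135540752
tool delta now [0.0063 0.0039 0.084 ] turn [ 0.     -0.0002  0.0011] delta if turned first [0.0064 0.0039 0.084 ]
{'pixel': [347.8, 147.7], 'score': 0.61} [0.4352 0.2427 0.122 ] [0.4365 0.233 ]
```

View pics/s5.png

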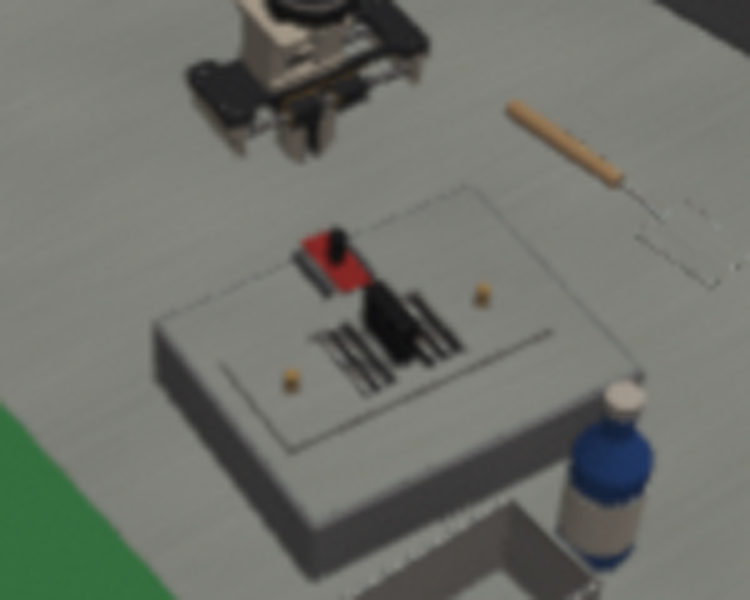

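The frame lies flat on the cutter with pins (291,380), (482,295) through it; the latch is open with its knob at (337,243). Close the fingers and descend behind the knob.

Call:
carry_out(translation=[[0.004,0.001,0.01],[0.003,0,0.025],[0,0,0.025],[0,0,0.015],[0,0,0.009],[0,0,0],[0,0,0]], turn=[[0,0,0],[0,0,0],[0,0,0],[0,0,0],[0,0,0],[0,0,0],[0,0,0]], gripper=[1,1,1,1,1,1,1])

```text
time: 17.55
tool_pos: [0.4026, 0.2362, 0.1175]
tool_rot: [3.141, -0.0, 1.502]
contact_force: [0.7, 0.4, 0.3]
opening: 0.0004
```

```bash
python3 -c "
from h import *
to(.4171,.234,.118,1.502)"
```

```text
t 17.55 pos [0.4026 0.2362 0.1175] rpy [ 3.1412 -0.0002  1.5016] F [0.7287 0.4303 0.3044] T [ 0.0274 -0.0378 -0.013 ] op 0.00041126408950316725
tool delta now [-0.0012  0.0146 -0.0005] turn [ 0.0004 -0.0002 -0.0004] delta if turned first [-0.0012  0.0146 -0.0005]
```

Call:
carry_out(translation=[[0,0.003,0],[0,0.004,0],[0,0.003,0],[0,0.003,0],[0,0.003,0],[0,0.002,0],[0,0.001,0]], turn=[[0,0,0],[0,0,0],[0,0,0],[0,0,0],[0,0,0],[0,0,0],[0,0,0]], gripper=[1,1,1,1,1,1,1])

```text
time: 18.25
tool_pos: [0.4204, 0.2347, 0.1174]
tool_rot: [-3.141, 0.0, 1.502]
contact_force: [-2.6, 0.3, 2.3]
opening: 0.0001
```

Call:
carry_out(translation=[[0,0.002,0],[0,0.002,0],[0,0.002,0],[0,0.002,0],[0,0.002,0],[0,0.002,0]], turn=[[0,0,0],[0,0,0],[0,0,0],[0,0,0],[0,0,0],[0,0,0]], gripper=[1,1,1,1,1,1])

```text
time: 18.85
tool_pos: [0.4328, 0.2339, 0.1174]
tool_rot: [-3.141, 0.0, 1.502]
contact_force: [-3.3, -0.1, 1.2]
opening: 0.0003
```

Call:
carry_out(translation=[[0,0.002,0],[0,0.001,0],[0,0.001,0]], turn=[[0,0,0],[0,0,0],[0,0,0]], gripper=[1,1,1])

```text
time: 19.15
tool_pos: [0.4368, 0.2336, 0.1174]
tool_rot: [-3.142, -0.0, 1.502]
contact_force: [-2.6, 0.3, 1.6]
opening: -0.0001
```

Call:
carry_out(translation=[[0,0.001,0],[0,0.001,0],[0,0.001,0],[0,0.001,0]], turn=[[0,0,0],[0,0,0],[0,0,0],[0,0,0]], gripper=[1,1,1,1])

```text
time: 19.55
tool_pos: [0.4407, 0.2333, 0.1174]
tool_rot: [-3.141, 0.0, 1.502]
contact_force: [-2.3, 0.6, 0.8]
opening: 0.0002
```

Call:
carry_out(translation=[[0,0.0007,0],[0,0.0007,0]], turn=[[0,0,0],[0,0,0]], gripper=[1,1])

```text
time: 19.75
tool_pos: [0.4422, 0.2332, 0.1174]
tool_rot: [-3.142, -0.0, 1.502]
contact_force: [-2.2, 0.6, 1.1]
opening: 0.0001
```

Call:
carry_out(translation=[[0,0.0007,0],[0,0.0005,0]], turn=[[0,0,0],[0,0,0]], gripper=[1,1])

```text
time: 19.95
tool_pos: [0.4434, 0.2332, 0.1174]
tool_rot: [3.142, -0.0, 1.502]
contact_force: [-2.9, 0.6, 1.3]
opening: 0.0003
```

Call:
carry_out(translation=[[0,0.0006,0],[0,0.0006,0]], turn=[[0,0,0],[0,0,0]], gripper=[1,1])

```text
time: 20.15
tool_pos: [0.444, 0.2331, 0.1174]
tool_rot: [-3.14, 0.0, 1.502]
contact_force: [-5.8, 0.9, 3.9]
opening: 0.0003
```

Call:
carry_out(translation=[[0,0.0006,0],[0,0.0004,0]], turn=[[0,0,0],[0,0,0]], gripper=[1,1])

```text
time: 20.35
tool_pos: [0.4441, 0.2331, 0.1173]
tool_rot: [-3.139, 0.0, 1.502]
contact_force: [-9.2, 0.3, 5.8]
opening: 0.0002
```

Call:
carry_out(translation=[[0,0.0005,0],[0,0.0003,0]], turn=[[0,0,0],[0,0,0]], gripper=[1,1])

```text
time: 20.55
tool_pos: [0.4441, 0.2331, 0.1173]
tool_rot: [-3.137, 0.001, 1.502]
contact_force: [-12.0, 1.2, 7.4]
opening: 0.0006
```

Hard stop at x=0.444, as predicted for 28 mm of travel. Back off, rise and check.

Call:
carry_out(translation=[[0,-0.003,0],[0,-0.01,0],[0,-0.015,0],[0,-0.01,-0.01],[0,0,-0.03],[0,0,-0.04],[0.02,-0.02,-0.02],[0.02,-0.02,0],[0,0,0],[0,0,0]], turn=[[0,0,0],[0,0,0],[0,0,0],[0,0,0],[0,0,0],[0,0,0],[0,0,0],[0,0,0],[0,0,0],[0,0,0]], gripper=[1,1,1,1,1,1,1,1,1,1])

```text
time: 21.55
tool_pos: [0.3711, 0.2784, 0.2181]
tool_rot: [3.14, -0.0, 1.504]
contact_force: [-0.7, 0.6, -0.3]
opening: 0.0005
```

```bash
python3 -c "
from h import *
to(.4,.23,.2,1.502)
p=read_camera('scene'); save(p,'s6.png',(300,120,400,200),8)
for r in nets.tip_of(p,'latch_knob')[:1]: print(r,px2w(p,r['pixel'],.122))
p=read_camera('top'); I=p['img'].astype(float); print('knob top',[(r['pixel'],px2w(p,r['pixel'],.122)) for r in nets.tip_of(p,'latch_knob')[:1]])
"
```

```text
t 21.55 pos [0.3711 0.2784 0.2181] rpy [ 3.1401 -0.0005  1.5036] F [-0.6761  0.6064 -0.286 ] T [ 0.0104 -0.0193  0.04  ] op 0.00047015573556841714
tool delta now [-0.0464  0.0321  0.0181] turn [ 0.0015 -0.0005  0.0016] delta if turned first [-0.0463  0.0322  0.0181]
{'pixel': [350.2, 151.2], 'score': 0.65} [0.4575 0.2389 0.122 ]
knob top [([244.4, 238.7], array([0.4698, 0.2305, 0.122 ]))]
```

View pics/s6.png

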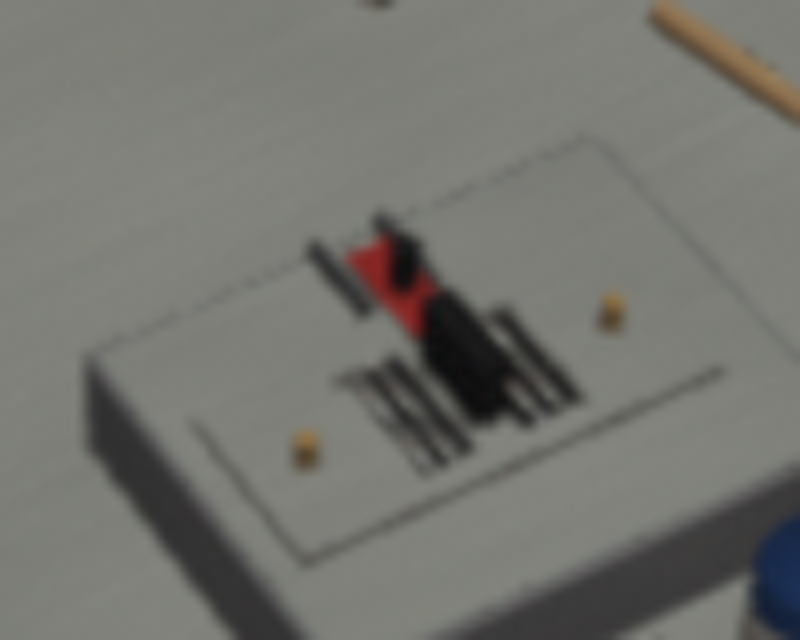

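The tongue now reaches over the frame's edge by the handle (420,320). I'll confirm the travel with a top view.

```bash
python3 -c "
from h import *
p=read_camera('top'); save(p,'t7.png',(205,190,305,270),8)
q=[cen(p,(p['img'].astype(float)[...,0]-p['img'][...,2]-25),b) for b in((213,210,230,224),(270,215,288,230))]; print('pins',[px2w(p,k,.11) for k in q])
"
```

```text
pins [array([0.5423, 0.3142, 0.11  ]), array([0.5291, 0.1245, 0.11  ])]
```

View pics/t7.png

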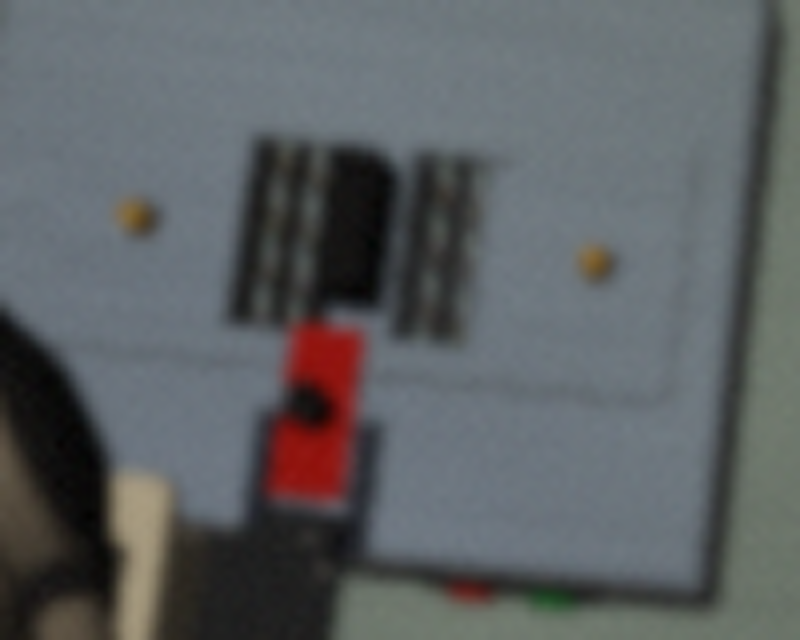

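The red latch's tip moved from image row 239.0 to 230.6. That is about 27.5 mm, which fits a fully closed latch, and it clearly overlaps the frame's edge. Both pins show through the holes. Handing in.

```bash
python3 -c "
from h import *
print(robot.observe()['time'],robot.hand_in())"
```

```text
the job is handed in; nothing more can be done
21.8 None
```

The guard frame is hanging on the cutter with both pins through its holes, and the red latch is closed over its edge. I handed the job in at 21.8 s of the 64 s allowed.

- **Frame:** I lifted it by its handle; it weighs about 0.6 kg. It went over both pins with no measurable contact. I lowered it in small steps until it stopped at the height expected for a flat seat. The downward push there was about 9 N, and I eased it off before opening the gripper.
- **Latch:** I pushed it by the knob with closed fingers, against about 2.5–3 N. It met a hard stop where I predicted full travel, and the push there ended at about 12 N along the slide.
- **Last checks:** The final pictures show both pins through the holes and the red tongue over the frame's edge. The latch tip moved about 27.5 mm against the nominal 28 mm. The gripper is clear, with the force reading near zero.
- **Disagreement:** The trained networks' knob positions gave only about 20–22 mm of travel. I put this down to their pixel error, since 1 pixel is 3–4 mm here, and I relied on the hard stop and the tip measurement instead.
- **Not checked:** I never moved towards the other objects, but I took no separate final picture of all of them.

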